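Proof-pull the head of a loop trimming tool

TASK

A clay trimming tool is clamped in the spring pull-tester: prove that its press-fit steel loop holds. Lift the loose red guard off the loop and set it down (no dropping) ridge up in the blue holder. Then, hooking the fingers in the bare loop, pull it steadily away from the handle until the black pointer is over green, hold for a good second and ease it back to zero without jerk or snap, never reaching red or drawing the loop out, and leave all else where it stands.

Things in the scene. Friction and masses are not known exactly. Their poses are not given: they have to be found in the camera images.
- tester: Grey pull-tester, bolted down left or right of the middle. Origin on the table under the tool's axis; x along the tool from loop to handle, z up. Base plate x -150..130, y -65..65 mm, 12 high. Tool along x, axis 65 mm up: loop x -125..-71, shank and ferrule (18 dia.) to -12, handle (26 dia.) to 93 in clamps (87 high). End post x 114..136, 90 high. Scale block x 5..90, y 39..65, 62 high.
- loop_mid (a point): Middle of the steel loop, 65 mm up, at tester (-98,0,65) mm at rest; moves with the loop; tester's axes. Loop: a level rectangular frame open from above, opening 46 (x) by 58 mm (y), ribbon 4 mm thick, 57 to 73 mm above the table. The front bar, to pull on, has its inner face 23 mm on the -x side. Only the base plate (top 12 mm up) lies below the loop, so fingertips can pass through.
- carriage (a joint): Travel of the sprung carriage with tool and loop, m: 0 at rest, grows as the loop is pulled along the tester's -x; stop at 0.050. The spring draws it back with 0.4 N per mm (10 N at 25 mm). Scale on top of the scale block: white 0 to 0.020, green 0.020 to 0.030 (8 to 12 N), yellow 0.030 to 0.036, red from 0.036.
- head (a joint): How far the loop with its ferrule has been drawn out of the wooden handle, m: 0 when seated; it starts to slip at a pull of about 18 N.
- pointer (a point): Tip of the thin black pointer on the carriage, over the coloured scale, 66 mm above the table, at tester (70, 52, 66) mm when at rest; moves with the carriage along the tester's -x.
- loop: The steel ribbon loop itself as a body; its origin is not in the loop but coincides with the tester's origin (and moves with the carriage). Use loop_mid for the loop's place.
- guard: Loose red guard, 50 to 100 g: box open below, 72 (x) by 84 (y) by 27 mm high, walls 4 mm, gap in its +x wall for the shank. Black ridge on the roof to hold it by: 44 long (x), 14 thick (y), 27 to 55 mm above the underside. Origin: centre of the underside. At first it sits on the loop, origin 50 mm above the table, over loop_mid, axes as the tester's; lift it 23 mm to clear the loop.
- holder: Blue open tray for the guard, fixed: outside 94 (x) by 106 (y) by 24 mm high, walls and floor 5 mm; inside 84 by 96 mm: the guard fits with 6 mm play each side when its x and y lie along the holder's (either way round). Origin: centre of the underside, z up.
- glaze_bottle: Bystander: white bottle with green cap, 60 mm dia., 150 mm tall; origin centre of the underside. Stands in the middle, between tester and holder, towards the back.
- beaker: Bystander: grey-brown clay beaker, 76 mm dia., 95 mm tall; origin centre of the underside. Stands in the middle, towards the robot.
- bowl: Bystander: pinkish bisque bowl, 110 mm dia., 50 mm tall; origin centre of the underside; at the left or right of the board.
- brush: Bystander: brush lying along x at the left or right of the board; up to about 200 mm long, under 40 mm high; origin near its middle.
- rib: Bystander: flat red round throwing rib, 68 mm dia., 8 mm thick, near the robot; origin centre of the underside.
- pot: Bystander: small amber jar with black lid, 40 mm dia., 50 mm tall, standing about 105 mm from the holder's centre on its +x side; origin centre of the underside.
- tin: Bystander: small aluminium tin, 38 mm dia., 35 mm tall, standing beside the tester, about 92 mm from the tool's axis on its +y side; origin centre of the underside.
Things that resemble listed ones, but are neither listed nor needed, are in the scene too. There is more than one size of the guard; the job needs the smaller.

How it is judged:
By the outcome, as a careful person would: the job done as asked, in the order asked, and still so for the second after the job is handed in, with the robot touching nothing.
It also fails if it takes over 72 s, if anything falls off the work surface, if the arm or the gripper's body presses on something with over 40 N, if the wrist force passes 120 N, or if a joint passes its speed limit or range.

ROBOT

A 7-joint arm with a two-finger parallel gripper is mounted at the origin on the work surface. World frame = base frame: x ahead of the robot, y to its left, z up, the work surface at z = 0. Lengths are in m, angles in degrees, forces in N, time in s.
With the tool pointing down it reaches from about 0.4 to 0.9 m from the base axis. Payload 5.6 kg.
Tool frame: the origin (TCP) lies midway between the tips of the shut fingers; the grasp point (between the pads) lies robot.pinch_z behind it (robot.pinch_z is the distance from the TCP to the grasp point, in m); z points along the fingers, y is the line along which they close (so a half turn about z gives the same grasp; the last joint's range is limited). The gripper opens to 92 mm and grips with 3 to 60 N. Pads are 20 mm wide; open, the fingers measure 128 mm over their backs; the gripper's body (75 mm by 189 mm) begins 69 mm behind the grasp point.
Start: joints at [-78.094, 26.786, -0.665, 91.828, 0.344, 61.387, -3.226], TCP at [0.161, 0.63, 0.215] pointing down, gripper open.
Joint ranges: [-144.91, 144.91], [-17.63, 115.5], [-89.93, 88.59], [15.96, 139.68], [-74.01, 254.01], [8.47, 105.57], [-167.45, 167.45]. Speed limits (degrees/s): [147.25, 147.25, 180, 180, 180, 180, 180].

INTERFACE

Orientations are given as a 3x3 rotation matrix whose columns are the frame's x, y, z axes.
In Python, from bench import robot gives the robot as it stands.
- The arm moves only by the tool send_rows, never from a script. Its argument "moves" is a list of rows, each a list of 3 entries, a list of its own where there are three numbers: the closure, from 0 (fully open) to 1 (shut), then the shift along the tool's x, y, z each as a share of 0.1 m, from -1 to 1, then the turn, a rotation vector about the tool's x, y, z each as a share of 45 degrees, from -1 to 1. A call has 1 to 10 rows; each row shifts and turns the commanded pose from where the row before left it, along the tool's axes as they then stand; what a row does not reach is not made up. A row lasts 1/12 s, in which the tool goes at most 41.7 mm and 7.16 degrees, less where a joint would pass 70% of its speed; a pose out of reach is approached as far as the arm can. A call with a number of a shift or a turn outside -1 to 1 is refused whole. A call with a gripper value outside its range is refused whole. The fingers move at their own pace and stop on an object; "grip_force" is the grip in N (left out, the last holds). Time passes only in rows, so rows that do not move let the fingers close. It gives the time, the measured TCP pose, the force, the opening and the grip force at its end, in the units of the state.
- robot.read_state(): the state, without advancing time (a new reading comes with each control period).
- robot.camera(name): name is "scene" or "top" or "wrist"; returns the picture (420x560x3 uint8, red, green, blue); there is no depth.
- robot.get_calibration(name): a dict with "fov_y" (degrees; the focal length in pixels is half the picture's height over the tangent of half this angle, whatever the lens; pixels are square), "cx", "cy" (the principal point, pixels), "extrinsics" (4x4, takes a point from world to camera coordinates). Camera axes: x right, y down, z forward; pixel columns grow to the right and rows downward; lengths in m; the calibration is good to about 2 mm. A picture is of the moment at which its call begins: read the wrist's pose just before it. get_calibration takes no time and is no camera call; for the wrist camera it gives the pose at the moment of the call.
- robot.finish_job(): hands the job in; it is judged then, once.
The state is a dict: "time": time; "joint_positions": joint angles; "dq": joint speeds; "effort": joint torques, N m; "position": TCP position; "eef_rot": TCP orientation; "ft_force": force on the tool from outside, world axes, zero at the start; "torque": the same for the moment, N m; "width": opening from 0.0 (shut) to 1.0 (fully open); "grip_force": force on a finger pad.
Only numpy, scipy, OpenCV 4.12 (cv2) and the standard library are available. Lean on these libraries where they do the work, as an engineer would, in place of code of your own. Each camera call takes 0.05 s, during which the arm holds its last target. There are 200 camera calls.

## Working session

There is one attempt and no reset: what is moved stays moved. The work goes in short steps, Python scripts to look and compute and a tool call to move; the robot and the scene stay as the last step left them, time stands still between calls to the robot, and variables do not carry over. Pictures are saved under pics/ and viewed, at most 10 in all, crops included, and the job is handed in when it is done.

Besides the shell and the picture viewer there is one more tool, called after "Request:" as name([rows], argument=value, ...), one row to a line, values as JSON. send_rows: Moves the arm, as the interface text tells. Shift numbers are shares of 0.1 m and turn numbers shares of 45 degrees, none past 1 either way. Its arguments: {"type":"object","properties":{"moves":{"type":"array"},"grip_force":{"type":"number"}},"required":["moves"]}

```bash
mkdir -p pics; cat > h.py <<'E'
import numpy as np, cv2
from bench import robot
def snap(name,f=None):
    cal=robot.get_calibration(name); im=np.array(robot.camera(name))
    if f: cv2.imwrite('pics/'+f,cv2.cvtColor(im,cv2.COLOR_RGB2BGR))
    return im,cal
def ray(cal,u,v,z):
    f=210/np.tan(np.radians(cal['fov_y']/2)); T=np.array(cal['extrinsics']); R,t=T[:3,:3],T[:3,3]
    d=R.T@np.array([(u-cal['cx'])/f,(v-cal['cy'])/f,1]); c=-R.T@t
    return c+d*(z-c[2])/d[2]
def proj(cal,p):
    f=210/np.tan(np.radians(cal['fov_y']/2)); T=np.array(cal['extrinsics']); q=T[:3,:3]@np.array(p)+T[:3,3]
    return f*q[0]/q[2]+cal['cx'],f*q[1]/q[2]+cal['cy']
E
python3 - <<'E'
from h import *
print(robot.read_state(), robot.pinch_z)
for n in('scene','top','wrist'):
    im,c=snap(n,n+'0.png')
    print(n,c['fov_y'],c['cx'],c['cy'],np.round(c['extrinsics'],3).tolist())
E
```

```text
{'time': 0.0, 'joint_positions': array([-78.09460666,  26.83455599,  -0.66525406,  91.88212614,
         0.3423027 ,  61.38548967,  -3.22570174]), 'dq': array([ 0.03080325,  0.09123858, -0.00078531, -0.06636647,  0.01391139,
        0.01039564,  0.04859353]), 'effort': array([-3.44532373e-04, -5.20566666e+01, -1.21607751e-02, -2.43761212e+01,
       -5.65497950e-02,  1.72536902e-02,  1.72500618e-04]), 'position': array([0.16121894, 0.6290795 , 0.21364799]), 'eef_rot': array([[-9.68700202e-01,  2.48233364e-01, -3.39660339e-04],
       [ 2.48233578e-01,  9.68698688e-01, -1.71525096e-03],
       [-9.67539913e-05, -1.74587905e-03, -9.99998471e-01]]), 'ft_force': array([ 0.03542596, -0.58483245,  0.92159959]), 'torque': array([-0.02216392, -0.00762481,  0.00212281]), 'grip_force': 0.0, 'width': 1.0002580729938484} 0.0187
scene 52.320371492444316 284.31129972551827 213.2131462921971 [[-0.493, 0.87, 0.002, 0.303], [0.644, 0.367, -0.671, -0.321], [-0.584, -0.33, -0.741, 1.554], [0.0, 0.0, 0.0, 1.0]]
top 54.70904202063711 287.8049752475835 210.65926842811345 [[0.025, -0.999, 0.022, -0.021], [-0.997, -0.027, -0.068, 0.55], [0.069, -0.02, -0.997, 1.24], [0.0, 0.0, 0.0, 1.0]]
wrist 70.44085761966011 284.33558936936254 207.1660686555047 [[0.248, 0.969, -0.003, -0.648], [0.934, -0.238, 0.266, -0.03], [0.257, -0.068, -0.964, 0.392], [0.0, 0.0, 0.0, 1.0]]
```

View pics/top0.png

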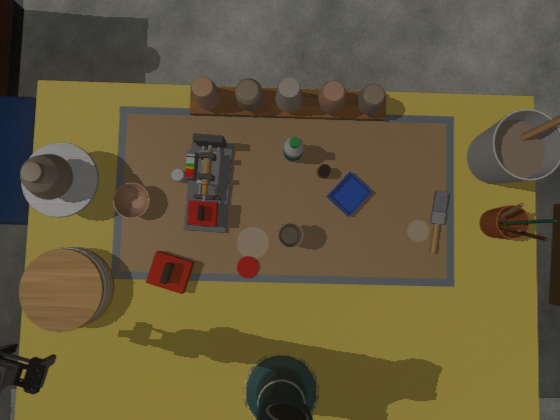

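View pics/scene0.png

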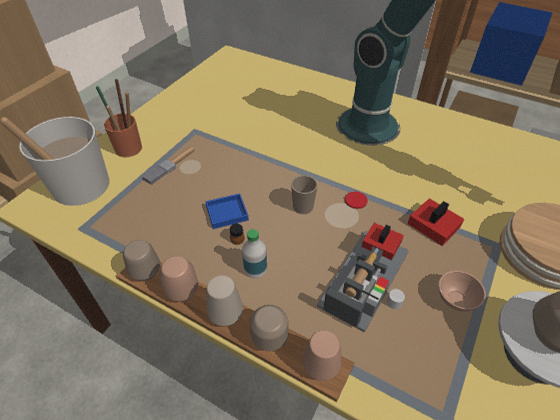

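The top view shows the tester at about (208,185) with the loop end at the bottom. The small guard is at (203,213), the larger decoy at (170,272), the holder at (350,194), the pot at (323,171), the tin at (178,175), the bottle at (293,148) and the beaker at (290,235).

```bash
cat >> h.py <<'E'
def blobs(im,kind,amin=30):
    h=cv2.cvtColor(im,cv2.COLOR_RGB2HSV); H,S,V=[h[...,i].astype(int) for i in range(3)]
    m={'red':((H<6)|(H>174))&(S>170)&(V>60),'blue':(abs(H-114)<10)&(S>150)&(V>50),'green':(abs(H-60)<18)&(S>120)&(V>70),
       'yellow':(abs(H-28)<6)&(S>150)&(V>120),'black':(V<45)}[kind].astype(np.uint8)
    cs,_=cv2.findContours(m,cv2.RETR_EXTERNAL,cv2.CHAIN_APPROX_NONE)
    return [c for c in sorted(cs,key=cv2.contourArea,reverse=True) if cv2.contourArea(c)>=amin]
def rect(cal,c,z):
    P=np.array([ray(cal,*p[0],z)[:2] for p in c])
    r=cv2.minAreaRect((P*1000).astype(np.float32)); return r
E
python3 - <<'E'
from h import *
im,c=snap('top')
for k,z in(('red',.077),('blue',.024),('green',.062)):
    for b in blobs(im,k,8)[:4]:
        x,y=b[:,0,:].mean(0); print(k,np.round((x,y)),[np.round(v,1) for v in rect(c,b,z)])
# tester base plate and end post pts, scale
for n,u,v,z in(('bottle',296,142,.15),('beaker',290,231,.095),('tin',178,175,.035),('pot',323,170,.05),('post',209,139,.09)): print(n,ray(c,u,v,z))
cv2.imwrite('pics/topc.png',cv2.resize(cv2.cvtColor(im[120:290,140:400],cv2.COLOR_RGB2BGR),(780,510),interpolation=cv2.INTER_CUBIC))
E
```

```text
red [169. 272.] [array([358.7, 335.2]), array([108.9,  94.3]), np.float64(74.2)]
red [202. 213.] [array([533.3, 246.1]), array([84.2, 70.8]), np.float64(88.3)]
red [247. 267.] [array([378.4, 107.8]), array([58.1, 61.4]), np.float64(1.4)]
red [188. 173.] [array([652. , 291.1]), array([21.1, 20.6]), np.float64(2.4)]
blue [  9. 157.] [array([696.7, 850.6]), array([363.8,  60.8]), np.float64(4.2)]
blue [349. 194.] [array([ 608.7, -196.1]), array([ 90.2, 104.8]), np.float64(48.2)]
green [294. 142.] [array([758.3, -19.7]), array([27.7, 24.3]), np.float64(1.4)]
green [190. 165.] [array([678.2, 292.4]), array([21.7,  7.5]), np.float64(82.1)]
bottle [ 0.73574562 -0.02257973  0.15      ]
beaker [ 0.48634841 -0.01341008  0.095     ]
tin [0.64997792 0.33235707 0.035     ]
pot [ 0.67575362 -0.11073289  0.05      ]
post [0.75135947 0.23219945 0.09      ]
```

View pics/topc.png

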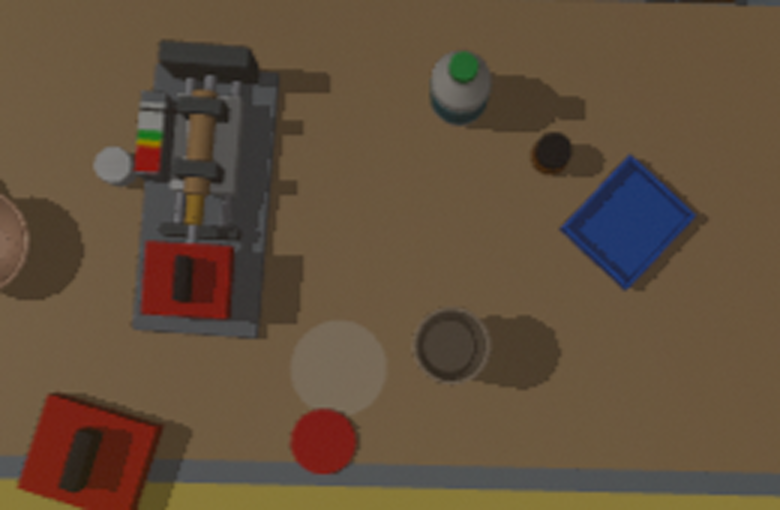

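Guard about (0.533, 0.246) with yaw about -2°; holder about (0.609, -0.196), +x at 48°. I'll move above the guard for a closer look.

Request:
send_rows([
  [0.4, [0, 0, 0], [0, 0, -0.133]],
  [0.4, [0, 0, 0], [0, 0, -0.133]],
  [0.4, [-0.11, -0.1, 0], [0, 0, 0]],
  [0.4, [-0.22, -0.21, 0], [0, 0, 0]],
  [0.4, [-0.22, -0.21, 0], [0, 0, 0]],
  [0.4, [-0.22, -0.21, 0], [0, 0, 0]],
  [0.4, [-0.22, -0.21, 0], [0, 0, 0]],
  [0.4, [-0.22, -0.21, 0], [0, 0, 0]],
  [0.4, [-0.22, -0.21, 0], [0, 0, 0]],
  [0.4, [-0.22, -0.21, 0], [0, 0, 0]],
])

```text
time: 1.03
position: [0.3212, 0.4635, 0.2146]
eef_rot: [[-0.999, 0.046, 0.0], [0.046, 0.999, -0.0], [-0.0, -0.0, -1.0]]
ft_force: [0.8, -0.3, -0.3]
width: 0.596
grip_force: 0.0
```

Request:
send_rows([
  [0.4, [-0.22, -0.21, 0], [0, 0, 0]],
  [0.4, [-0.22, -0.21, 0], [0, 0, 0]],
  [0.4, [-0.22, -0.21, 0], [0, 0, 0]],
  [0.4, [-0.22, -0.21, 0], [0, 0, 0]],
  [0.4, [-0.22, -0.21, 0], [0, 0, 0]],
  [0.4, [-0.22, -0.21, 0], [0, 0, 0]],
  [0.4, [-0.22, -0.2, 0], [0, 0, 0]],
  [0.4, [-0.22, -0.2, 0], [0, 0, 0]],
  [0.4, [0, 0, 0], [0, 0, 0]],
  [0.4, [0, 0, 0], [0, 0, 0]],
])

```text
time: 1.87
position: [0.4898, 0.2897, 0.2145]
eef_rot: [[-0.999, 0.049, 0.0], [0.049, 0.999, -0.001], [-0.0, -0.001, -1.0]]
ft_force: [-1.3, 0.6, 0.4]
width: 0.601
grip_force: 0.0
```

```bash
python3 - <<'E'
from h import *
s=robot.read_state(); print(s['time'],s['position'],s['eef_rot'].round(3).tolist(),s['width'])
im,c=snap('wrist','w1.png')
for b in blobs(im,'red',100)[:4]:
    x,y=b[:,0,:].mean(0); print(np.round((x,y)),cv2.contourArea(b),[np.round(v,1) for v in rect(c,b,.077)])
E
```

```text
1.8667 [0.48982172 0.28974599 0.21452989] [[-0.999, 0.049, 0.0], [0.049, 0.999, -0.001], [-0.0, -0.001, -1.0]] 0.6007427957852437
[331.  62.] 10367.5 [array([362. , 339.4]), array([100.6,  87.5]), np.float64(73.9)]
[251. 230.] 3267.0 [array([529.8, 246. ]), array([82.6, 76.3]), np.float64(87.2)]
[133.  97.] 2534.0 [array([381.3, 145.7]), array([55.3, 52.8]), np.float64(80.9)]
```

View pics/w1.png

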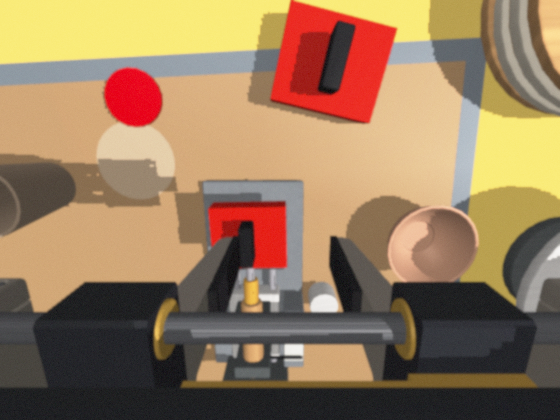

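The wrist view shows the guard roof at (210–287, 203–267) with its ridge near (247,242). The arm is about 44 mm short on both axes. The tool's yaw already matches the guard's (-2.8°).

Request:
send_rows([
  [0.4, [-0.11, -0.105, 0], [0, 0, 0]],
  [0.4, [-0.11, -0.105, 0], [0, 0, 0]],
  [0.4, [-0.11, -0.105, 0.1], [0, 0, 0]],
  [0.4, [-0.11, -0.105, 0.1], [0, 0, 0]],
  [0.4, [0, 0, 0.2], [0, 0, 0]],
  [0.4, [0, 0, 0.2], [0, 0, 0]],
  [0.4, [0, 0, 0.2], [0, 0, 0]],
  [0.4, [0, 0, 0.15], [0, 0, 0]],
  [0.4, [0, 0, 0], [0, 0, 0]],
  [0.4, [0, 0, 0], [0, 0, 0]],
])

```text
time: 2.75
position: [0.5295, 0.2497, 0.1192]
eef_rot: [[-0.999, 0.041, -0.002], [0.041, 0.999, -0.0], [0.002, -0.0, -1.0]]
ft_force: [0.1, 0.4, 1.3]
width: 0.6
grip_force: 0.0
```

```bash
python3 - <<'E'
from h import *
s=robot.read_state(); print(s['time'],s['position'],s['eef_rot'].round(3).tolist(),s['width'])
im,c=snap('wrist','w2.png')
for b in blobs(im,'red',100)[:4]:
    x,y=b[:,0,:].mean(0); print(np.round((x,y)),cv2.contourArea(b),[np.round(v,1) for v in rect(c,b,.077)])
print(proj(c,s['position']))
E
```

```text
2.75 [0.52946694 0.24965434 0.11917425] [[-0.999, 0.041, -0.002], [0.041, 0.999, -0.0], [0.002, -0.0, -1.0]] 0.6004180175538322
[397.  29.] 8521.5 [array([403.2, 323.9]), array([103.3,  42.5]), np.float64(87.6)]
[282. 229.] 8130.5 [array([530.9, 246.6]), array([82.5, 75.5]), np.float64(88.5)]
[117.  35.] 5067.0 [array([396.5, 147. ]), array([51.7, 43.8]), np.float64(87.6)]
[337. 353.] 429.5 [array([643.4, 289.4]), array([22.6, 17.4]), np.float64(87.7)]
(np.float64(285.8149984719932), np.float64(251.210552422858))
```

View pics/w2.png

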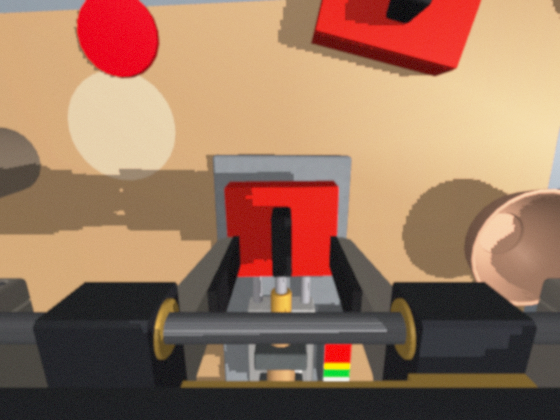

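The guard is squarely between the fingers, with its ridge at u≈281 against a tool axis of 286. I'll shift 3 mm, descend and grip.

Request:
send_rows([
  [0.4, [-0.035, -0.03, 0.05], [0, 0, 0]],
  [0.4, [0, 0, 0.1], [0, 0, 0]],
  [0.4, [0, 0, 0.1], [0, 0, 0]],
  [0.4, [0, 0, 0.09], [0, 0, 0]],
  [0.4, [0, 0, 0.03], [0, 0, 0]],
  [0.4, [0, 0, 0], [0, 0, 0]],
  [0.6, [0, 0, 0], [0, 0, 0]],
  [0.75, [0, 0, 0], [0, 0, 0]],
  [0.85, [0, 0, 0], [0, 0, 0]],
  [1, [0, 0, 0], [0, 0, 0]],
], grip_force=20)

```text
time: 3.63
position: [0.5344, 0.2458, 0.083]
eef_rot: [[-0.999, 0.042, 0.001], [0.042, 0.999, 0.0], [-0.001, 0.0, -1.0]]
ft_force: [0.1, -0.5, 0.3]
width: 0.334
grip_force: 0.0
```

Request:
send_rows([
  [1, [0, 0, 0], [0, 0, 0]],
  [1, [0, 0, 0], [0, 0, 0]],
  [1, [0, 0, 0], [0, 0, 0]],
])

```text
time: 3.88
position: [0.5342, 0.2459, 0.0828]
eef_rot: [[-0.999, 0.042, 0.0], [0.042, 0.999, 0.0], [-0.0, 0.0, -1.0]]
ft_force: [-0.7, 0.2, 0.5]
width: 0.15
grip_force: 20.0
```

Request:
send_rows([
  [1, [0, 0, -0.03], [0, 0, 0]],
  [1, [0, 0, -0.06], [0, 0, 0]],
  [1, [0, 0, -0.08], [0, 0, 0]],
  [1, [0, 0, -0.1], [0, 0, 0]],
  [1, [0, 0, -0.15], [0, 0, 0]],
  [1, [0, 0, -0.2], [0, 0, 0]],
  [1, [0, 0, -0.2], [0, 0, 0]],
  [1, [0, 0, -0.2], [0, 0, 0]],
  [1, [0, 0, -0.15], [0, 0, 0]],
  [1, [0, 0, -0.05], [0, 0, 0]],
])

```text
time: 4.72
position: [0.5356, 0.2463, 0.2084]
eef_rot: [[-0.999, 0.042, 0.005], [0.042, 0.999, 0.003], [-0.005, 0.003, -1.0]]
ft_force: [0.2, -0.1, -0.1]
width: 0.154
grip_force: 20.0
```

```bash
python3 - <<'E'
from h import *
s=robot.read_state(); print(s['time'],s['position'],s['joint_positions'].round(1),s['width'],s['ft_force'])
E
```

```text
4.7167 [0.53556478 0.2463067  0.20838006] [-34.2  21.    8.  101.7  -3.4  57.2  62.6] 0.15367459785712453 [ 0.20896766 -0.09813811 -0.13968901]
```

Request:
send_rows([
  [1, [-0.02, -0.12, 0], [0, 0, 0]],
  [1, [-0.02, -0.2, 0], [0, 0, 0]],
  [1, [-0.02, -0.25, 0], [0, 0, 0]],
  [1, [-0.02, -0.28, 0], [0, 0, 0]],
  [1, [-0.02, -0.28, 0], [0, 0, 0]],
  [1, [-0.02, -0.28, 0], [0, 0, 0]],
  [1, [-0.02, -0.28, 0], [0, 0, 0]],
  [1, [-0.02, -0.28, 0], [0, 0, 0]],
  [1, [-0.02, -0.28, 0], [0, 0, 0]],
  [1, [-0.02, -0.28, 0], [0, 0, 0]],
])

```text
time: 5.55
position: [0.5422, -0.0104, 0.2036]
eef_rot: [[-0.999, 0.043, -0.002], [0.043, 0.999, -0.0], [0.002, -0.001, -1.0]]
ft_force: [0.2, -0.3, -0.1]
width: 0.149
grip_force: 20.0
```

Request:
send_rows([
  [1, [-0.02, -0.28, 0], [0, 0, 0]],
  [1, [-0.02, -0.28, 0], [0, 0, 0]],
  [1, [-0.02, -0.28, 0], [0, 0, 0]],
  [1, [-0.02, -0.28, 0], [0, 0, 0]],
  [1, [-0.02, -0.28, 0], [0, 0, 0]],
  [1, [-0.02, -0.28, 0], [0, 0, 0]],
  [1, [-0.02, -0.28, 0], [0, 0, 0]],
  [1, [-0.02, -0.25, 0], [0, 0, 0]],
  [1, [-0.02, -0.15, 0], [0, 0, 0]],
  [1, [0, 0, 0], [0, 0, 0.1]],
])

```text
time: 6.38
position: [0.5492, -0.2502, 0.2036]
eef_rot: [[-0.992, 0.127, -0.002], [0.127, 0.992, -0.002], [0.002, -0.003, -1.0]]
ft_force: [-0.6, 0.0, -0.9]
width: 0.152
grip_force: 20.0
```

Request:
send_rows([
  [1, [0, 0, 0], [0, 0, 0.144]],
  [1, [0, 0, 0], [0, 0, 0.144]],
  [1, [0, 0, 0], [0, 0, 0.144]],
  [1, [0, 0, 0], [0, 0, 0.144]],
  [1, [0, 0, 0], [0, 0, 0.144]],
  [1, [0, 0, 0], [0, 0, 0.144]],
  [1, [0, 0, 0], [0, 0, 0.144]],
  [1, [0, 0, 0], [0, 0, 0.144]],
  [1, [0, 0, 0], [0, 0, 0.144]],
  [1, [0, 0, 0], [0, 0, 0.144]],
])

```text
time: 7.22
position: [0.55, -0.2451, 0.2035]
eef_rot: [[-0.308, 0.951, -0.002], [0.951, 0.308, 0.0], [0.001, -0.002, -1.0]]
ft_force: [-0.4, -0.1, -1.0]
width: 0.15
grip_force: 20.0
```

Request:
send_rows([
  [1, [0, 0, 0], [0, 0, 0.144]],
  [1, [0, 0, 0], [0, 0, 0.144]],
  [1, [0, 0, 0], [0, 0, 0.144]],
  [1, [0, 0, 0], [0, 0, 0.144]],
  [1, [0, 0, 0], [0, 0, 0.144]],
  [1, [0, 0, 0], [0, 0, 0.144]],
  [1, [0, 0, 0], [0, 0, 0.144]],
  [1, [0, 0, 0], [0, 0, 0.144]],
  [1, [0, 0, 0], [0, 0, 0.144]],
  [1, [0, 0, 0], [0, 0, 0.03]],
])

```text
time: 8.05
position: [0.5502, -0.245, 0.2035]
eef_rot: [[0.664, 0.747, -0.002], [0.747, -0.664, -0.0], [-0.002, -0.002, -1.0]]
ft_force: [0.2, 0.4, -0.9]
width: 0.15
grip_force: 20.0
```

```bash
python3 - <<'E'
from h import *
s=robot.read_state(); R=s['eef_rot'];print(s['time'],s['position'],R.round(3).tolist(),np.degrees(np.arctan2(R[1,0],R[0,0])),s['joint_positions'].round(1),s['width'])
im,c=snap('wrist','w3.png')
for b in blobs(im,'blue',100)[:4]:
    x,y=b[:,0,:].mean(0); print(np.round((x,y)),cv2.contourArea(b),[np.round(v,1) for v in rect(c,b,.024)])
E
```

```text
8.05 [ 0.55022132 -0.2450034   0.20354357] [[0.664, 0.747, -0.002], [0.747, -0.664, -0.0], [-0.002, -0.002, -1.0]] 48.36636430552237 [-14.8  28.6  48.3 101.7 -24.1  60.8   0.5] 0.15038377450329654
[296. 123.] 7499.5 [array([ 609.1, -198.9]), array([ 90.6, 103.7]), np.float64(48.4)]
```

View pics/w3.png

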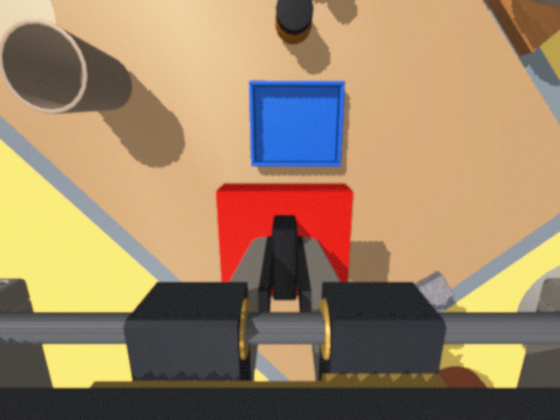

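The holder is at (249–344, 82–166), squared to the tool: centre about (0.609, -0.1985), yaw 48.4°. Moving over it and partly down.

Request:
send_rows([
  [1, [0.1, 0.02, 0], [0, 0, 0]],
  [1, [0.2, 0.04, 0], [0, 0, 0]],
  [1, [0.2, 0.04, 0], [0, 0, 0]],
  [1, [0.16, 0.03, 0], [0, 0, 0]],
  [1, [0.06, 0, 0.1], [0, 0, 0]],
  [1, [0, 0, 0.25], [0, 0, 0]],
  [1, [0, 0, 0.3], [0, 0, 0]],
  [1, [0, 0, 0.3], [0, 0, 0]],
  [1, [0, 0, 0.2], [0, 0, 0]],
  [1, [0, 0, 0], [0, 0, 0]],
])

```text
time: 8.93
position: [0.6051, -0.1978, 0.0843]
eef_rot: [[0.661, 0.751, -0.009], [0.751, -0.661, 0.002], [-0.004, -0.008, -1.0]]
ft_force: [-0.5, 0.3, -1.4]
width: 0.147
grip_force: 20.0
```

Request:
send_rows([
  [1, [0, 0, 0], [0, 0, 0]],
  [1, [0, 0, 0], [0, 0, 0]],
])

```text
time: 9.1
position: [0.6093, -0.1999, 0.0906]
eef_rot: [[0.661, 0.75, 0.001], [0.75, -0.661, -0.001], [0.0, 0.002, -1.0]]
ft_force: [0.1, 0.0, -1.0]
width: 0.156
grip_force: 20.0
```

```bash
python3 - <<'E'
from h import *
s=robot.read_state(); R=s['eef_rot'];p=s['position'];print(s['time'],p,np.degrees(np.arctan2(R[1,0],R[0,0])),s['ft_force'])
im,c=snap('wrist','w4.png')
for k,z in(('blue',.024),('red',p[2]-.006)):
  b=np.vstack(blobs(im,k,60)) if k=='blue' else blobs(im,k,60)[0]
  P=np.array([R.T@(ray(c,*q[0],z)-p) for q in b])*1000
  print(k,P[:,:2].min(0),P[:,:2].max(0), np.percentile(P[:,:2],[2,98],axis=0))
E
```

```text
9.1 [ 0.60933816 -0.19989935  0.09061337] 48.615048538129784 [ 0.08558962  0.02617601 -1.02258245]
blue [ 27.85231461 -52.66826143] [49.49999003 51.21567634] [[ 29.46825845 -52.43469091]
 [ 48.71651652  50.80585843]]
red [-26.16258458 -41.4136249 ] [39.60424669 41.95983397] [[-25.42571269 -41.33384181]
 [ 39.60270369  41.84349655]]
```

View pics/w4.png

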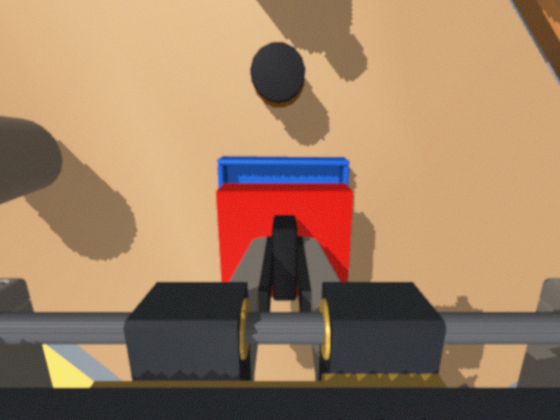

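The guard sits over the holder within about 1 mm, with equal side margins and the far rim at v≈158. Descending, slowly at the end.

Request:
send_rows([
  [1, [0, 0, 0.05], [0, 0, 0]],
  [1, [0, 0, 0.1], [0, 0, 0]],
  [1, [0, 0, 0.1], [0, 0, 0]],
  [1, [0, 0, 0.1], [0, 0, 0]],
  [1, [0, 0, 0.06], [0, 0, 0]],
  [1, [0, 0, 0.03], [0, 0, 0]],
  [1, [0, 0, 0.02], [0, 0, 0]],
  [1, [0, 0, 0.015], [0, 0, 0]],
  [1, [0, 0, 0.015], [0, 0, 0]],
  [1, [0, 0, 0], [0, 0, 0]],
])

```text
time: 9.98
position: [0.609, -0.1991, 0.0406]
eef_rot: [[0.661, 0.75, 0.0], [0.75, -0.661, -0.0], [0.0, 0.0, -1.0]]
ft_force: [-1.0, -0.3, -1.1]
width: 0.145
grip_force: 20.0
```

Request:
send_rows([
  [1, [0, 0, 0.01], [0, 0, 0]],
  [1, [0, 0, 0.01], [0, 0, 0]],
  [1, [0, 0, 0], [0, 0, 0]],
  [1, [0, 0, 0], [0, 0, 0]],
])

```text
time: 10.32
position: [0.6089, -0.199, 0.0387]
eef_rot: [[0.661, 0.75, 0.0], [0.75, -0.661, 0.0], [0.0, 0.0, -1.0]]
ft_force: [0.4, -0.0, -1.0]
width: 0.151
grip_force: 20.0
```

Request:
send_rows([
  [1, [0, 0, 0.007], [0, 0, 0]],
  [1, [0, 0, 0.007], [0, 0, 0]],
  [1, [0, 0, 0], [0, 0, 0]],
  [1, [0, 0, 0], [0, 0, 0]],
])

```text
time: 10.65
position: [0.609, -0.1991, 0.0379]
eef_rot: [[0.661, 0.75, 0.0], [0.75, -0.661, 0.0], [0.001, 0.0, -1.0]]
ft_force: [-2.4, 0.3, 4.8]
width: 0.155
grip_force: 20.0
```

Contact shows at the expected height, so I'll release and retreat upward.

Request:
send_rows([
  [0.8, [0, 0, 0], [0, 0, 0]],
  [0.6, [0, 0, 0], [0, 0, 0]],
  [0.5, [0, 0, 0], [0, 0, 0]],
  [0.5, [0, 0, 0], [0, 0, 0]],
  [0.5, [0, 0, -0.1], [0, 0, 0]],
  [0.5, [0, 0, -0.2], [0, 0, 0]],
  [0.5, [0, 0, -0.3], [0, 0, 0]],
  [0.5, [0, 0, -0.3], [0, 0, 0]],
  [0.5, [0, 0, -0.3], [0, 0, 0]],
  [0.5, [0, 0, -0.3], [0, 0, 0]],
])

```text
time: 11.48
position: [0.6086, -0.1992, 0.1893]
eef_rot: [[0.661, 0.75, 0.0], [0.75, -0.661, -0.0], [-0.0, 0.0, -1.0]]
ft_force: [0.3, -0.7, 0.1]
width: 0.497
grip_force: 0.0
```

```bash
python3 - <<'E'
from h import *
s=robot.read_state(); p=s['position'];print(s['time'],p,s['ft_force'],s['width'])
im,c=snap('top')
a=im[140:250,300:410]; 
im,c=snap('wrist')
o=np.hstack([cv2.resize(a,(400,400),interpolation=cv2.INTER_CUBIC),im[10:410,80:480]])
cv2.imwrite('pics/p5.png',cv2.cvtColor(o,cv2.COLOR_RGB2BGR))
E
```

```text
11.4833 [ 0.60863234 -0.19924311  0.18926569] [ 0.3424198  -0.69631251  0.05191033] 0.4972370087700434
```

View pics/p5.png

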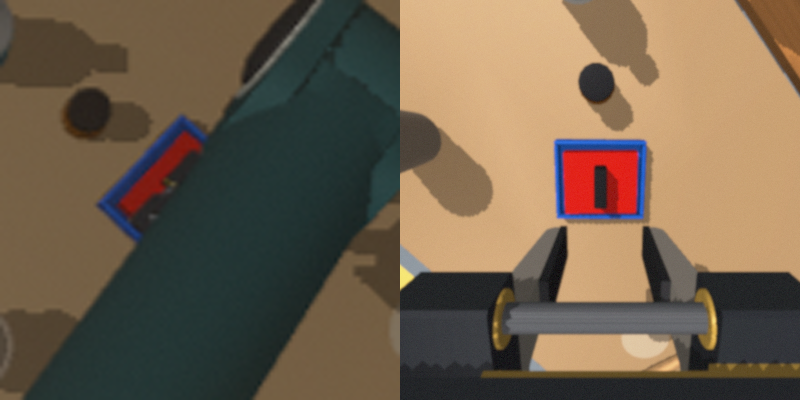

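The guard is seated in the holder ridge up. Now rotate back and return over the loop.

Request:
send_rows([
  [0.4, [0, 0, 0], [0, 0, -0.145]],
  [0.4, [0, 0, 0], [0, 0, -0.145]],
  [0.4, [0, 0, 0], [0, 0, -0.145]],
  [0.4, [0, 0, 0], [0, 0, -0.145]],
  [0.4, [0, 0, 0], [0, 0, -0.145]],
  [0.4, [0, 0, 0], [0, 0, -0.145]],
  [0.4, [0, 0, 0], [0, 0, -0.145]],
  [0.4, [0, 0, 0], [0, 0, -0.145]],
  [0.4, [0, 0, 0], [0, 0, -0.145]],
  [0.4, [0, 0, 0], [0, 0, -0.145]],
])

```text
time: 12.42
position: [0.6085, -0.1991, 0.187]
eef_rot: [[-0.41, 0.912, -0.001], [0.912, 0.41, 0.0], [0.0, -0.0, -1.0]]
ft_force: [-0.2, 0.2, 0.8]
width: 0.602
grip_force: 0.0
```

Request:
send_rows([
  [0.4, [0, 0, 0], [0, 0, -0.145]],
  [0.4, [0, 0, 0], [0, 0, -0.145]],
  [0.4, [0, 0, 0], [0, 0, -0.145]],
  [0.4, [0, 0, 0], [0, 0, -0.145]],
  [0.4, [0, 0, 0], [0, 0, -0.145]],
  [0.4, [0, 0, 0], [0, 0, -0.145]],
  [0.4, [0, 0, 0], [0, 0, -0.145]],
  [0.4, [0, 0, 0], [0, 0, -0.145]],
  [0.4, [0, 0, 0], [0, 0, -0.145]],
  [0.4, [0, 0, 0], [0, 0, -0.11]],
])

```text
time: 13.25
position: [0.6085, -0.1992, 0.187]
eef_rot: [[-0.999, 0.038, -0.001], [0.038, 0.999, 0.0], [0.001, -0.0, -1.0]]
ft_force: [0.0, 0.1, 0.3]
width: 0.598
grip_force: 0.0
```

Request:
send_rows([
  [0.4, [0.06, 0.15, 0], [0, 0, 0]],
  [0.4, [0.06, 0.25, 0], [0, 0, 0]],
  [0.4, [0.06, 0.27, 0], [0, 0, 0]],
  [0.4, [0.06, 0.27, 0], [0, 0, 0]],
  [0.4, [0.06, 0.27, 0], [0, 0, 0]],
  [0.4, [0.06, 0.27, 0], [0, 0, 0]],
  [0.4, [0.06, 0.27, 0], [0, 0, 0]],
  [0.4, [0.06, 0.27, 0], [0, 0, 0]],
  [0.4, [0.06, 0.27, 0], [0, 0, 0]],
  [0.4, [0.06, 0.27, 0], [0, 0, 0]],
])

```text
time: 14.08
position: [0.5592, 0.0603, 0.1872]
eef_rot: [[-0.999, 0.043, -0.0], [0.043, 0.999, -0.0], [0.0, -0.0, -1.0]]
ft_force: [-0.3, 1.1, 1.0]
width: 0.601
grip_force: 0.0
```

Request:
send_rows([
  [0.4, [0.06, 0.27, 0], [0, 0, 0]],
  [0.4, [0.06, 0.27, 0], [0, 0, 0]],
  [0.4, [0.06, 0.27, 0], [0, 0, 0]],
  [0.4, [0.06, 0.27, 0], [0, 0, 0]],
  [0.4, [0.06, 0.27, 0], [0, 0, 0]],
  [0.4, [0.06, 0.25, 0], [0, 0, 0]],
  [0.4, [0.03, 0.1, 0], [0, 0, 0]],
  [0.4, [0, 0, 0], [0, 0, 0]],
  [0.4, [0, 0, 0], [0, 0, 0]],
])

```text
time: 14.83
position: [0.5282, 0.2297, 0.187]
eef_rot: [[-0.999, 0.043, -0.0], [0.043, 0.999, -0.001], [0.0, -0.001, -1.0]]
ft_force: [0.8, -0.3, 0.7]
width: 0.598
grip_force: 0.0
```

```bash
python3 - <<'E'
from h import *
s=robot.read_state(); R=s['eef_rot'];p=s['position'];print(s['time'],p,np.degrees(np.arctan2(R[1,0],R[0,0])),s['joint_positions'].round(1))
im,c=snap('wrist','w6.png')
print(proj(c,(.5325,.2465,.073)),[proj(c,(.5325+a,.2465+b,.073)) for a,b in((-.027,-.033),(-.027,.033))])
cv2.imwrite('pics/w6c.png',cv2.resize(cv2.cvtColor(im[100:400,100:500],cv2.COLOR_RGB2BGR),(800,600),interpolation=cv2.INTER_CUBIC))
E
```

```text
14.8333 [0.52821329 0.22974942 0.186971  ] 177.5527982247491 [-33.3  21.3   8.1 104.4  -3.5  54.5  63.8]
(np.float64(302.5395752588599), np.float64(207.62733260446447)) [(np.float64(267.7735443475104), np.float64(182.18631217325566)), (np.float64(335.9463330149787), np.float64(179.35297747293578))]
```

View pics/w6c.png

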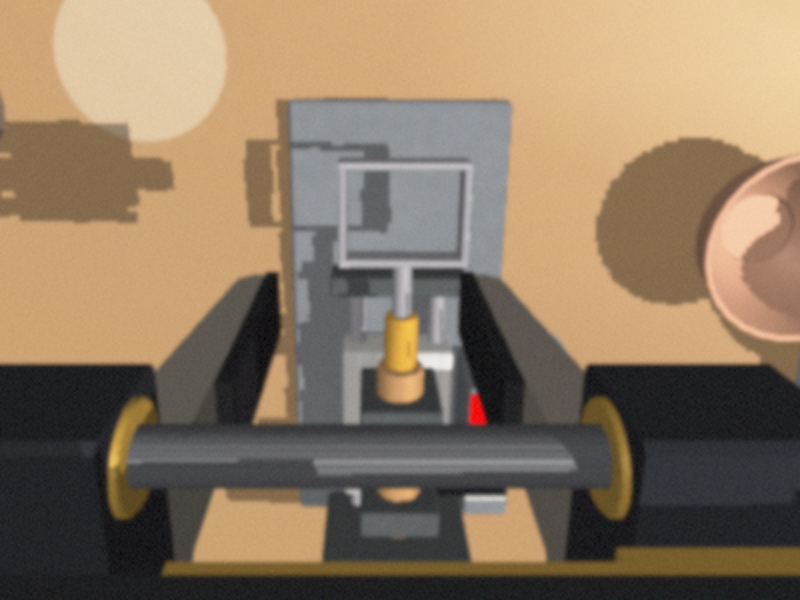

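The bare loop's corners in the full image run (270,180) to (336,233), matching the predicted centre within 1 px: loop_mid about (0.533, 0.2465). Shut the fingers, centre and descend.

Request:
send_rows([
  [0.7, [-0.02, 0.085, 0], [0, 0, 0]],
  [1, [-0.02, 0.085, 0], [0, 0, 0]],
  [1, [0, 0, 0.1], [0, 0, 0]],
  [1, [0, 0, 0.2], [0, 0, 0]],
  [1, [0, 0, 0.25], [0, 0, 0]],
  [1, [0, 0, 0.2], [0, 0, 0]],
  [1, [0, 0, 0.15], [0, 0, 0]],
  [1, [0, 0, 0.05], [0, 0, 0]],
  [1, [0, 0, 0], [0, 0, 0]],
  [1, [0, 0, 0], [0, 0, 0]],
], grip_force=10)

```text
time: 15.72
position: [0.5332, 0.2475, 0.0922]
eef_rot: [[-0.999, 0.043, 0.0], [0.043, 0.999, -0.0], [-0.0, -0.0, -1.0]]
ft_force: [0.6, 0.1, -0.1]
width: 0.006
grip_force: 0.0
```

```bash
python3 - <<'E'
from h import *
s=robot.read_state(); R=s['eef_rot'];p=s['position'];print(s['time'],p,np.degrees(np.arctan2(R[1,0],R[0,0])),s['width'],s['ft_force'])
im,c=snap('wrist')
cv2.imwrite('pics/w7.png',cv2.resize(cv2.cvtColor(im[100:400,100:500],cv2.COLOR_RGB2BGR),(800,600),interpolation=cv2.INTER_CUBIC))
E
```

```text
15.7167 [0.53319838 0.2475088  0.0922212 ] 177.5362459624872 0.006331863824735125 [ 0.60514926  0.14140808 -0.13945988]
```

View pics/w7.png

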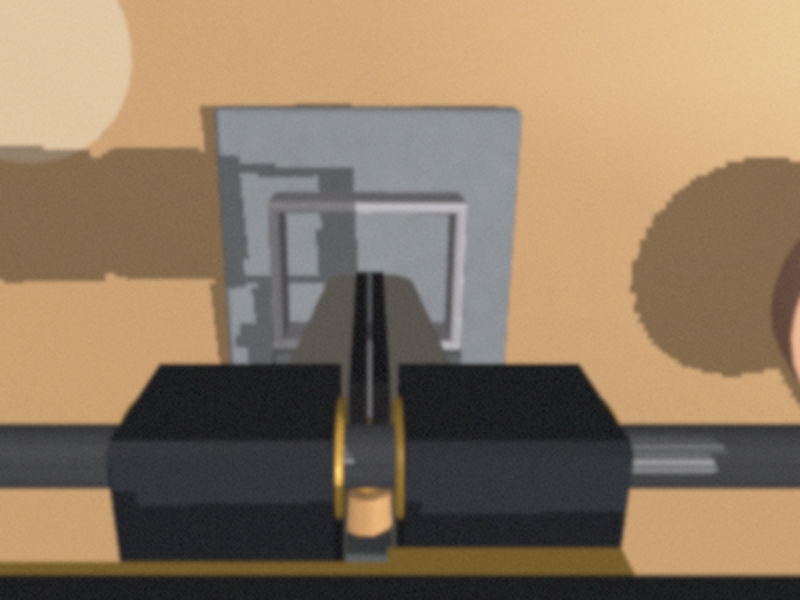

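The shut fingers are centred over the opening (loop in the crop from (270,200) to (465,345)). Going through it. That was my last picture; numbers only from here.

Request:
send_rows([
  [1, [0, -0.01, 0.04], [0, 0, 0]],
  [1, [0, 0, 0.06], [0, 0, 0]],
  [1, [0, 0, 0.06], [0, 0, 0]],
  [1, [0, 0, 0.06], [0, 0, 0]],
  [1, [0, 0, 0.06], [0, 0, 0]],
  [1, [0, 0, 0.06], [0, 0, 0]],
  [1, [0, 0, 0.06], [0, 0, 0]],
  [1, [0, 0, 0.06], [0, 0, 0]],
  [1, [0, 0, 0], [0, 0, 0]],
  [1, [0, 0, 0], [0, 0, 0]],
])

```text
time: 16.6
position: [0.5326, 0.2465, 0.0457]
eef_rot: [[-0.999, 0.043, -0.001], [0.043, 0.999, -0.0], [0.001, -0.0, -1.0]]
ft_force: [0.5, -0.5, 0.3]
width: 0.006
grip_force: 0.0
```

Request:
send_rows([
  [1, [0.01, 0, 0], [0, 0, 0]],
  [1, [0.015, 0, 0], [0, 0, 0]],
  [1, [0.015, 0, 0], [0, 0, 0]],
  [1, [0.015, 0, 0], [0, 0, 0]],
  [1, [0.01, 0, 0], [0, 0, 0]],
  [1, [0, 0, 0], [0, 0, 0]],
  [1, [0, 0, 0], [0, 0, 0]],
])

```text
time: 17.18
position: [0.5263, 0.2469, 0.0463]
eef_rot: [[-0.999, 0.043, 0.0], [0.043, 0.999, 0.0], [-0.0, 0.0, -1.0]]
ft_force: [0.4, -0.7, -0.7]
width: 0.005
grip_force: 0.0
```

Request:
send_rows([
  [1, [0.005, 0, 0], [0, 0, 0]],
  [1, [0.006, 0, 0], [0, 0, 0]],
  [1, [0.006, 0, 0], [0, 0, 0]],
  [1, [0.006, 0, 0], [0, 0, 0]],
  [1, [0.006, 0, 0], [0, 0, 0]],
  [1, [0.006, 0, 0], [0, 0, 0]],
  [1, [0.006, 0, 0], [0, 0, 0]],
  [1, [0.006, 0, 0], [0, 0, 0]],
  [1, [0.006, 0, 0], [0, 0, 0]],
  [1, [0.006, 0, 0], [0, 0, 0]],
])

```text
time: 18.02
position: [0.5204, 0.2472, 0.0462]
eef_rot: [[-0.999, 0.043, 0.0], [0.043, 0.999, 0.0], [-0.0, 0.0, -1.0]]
ft_force: [0.2, 0.6, 0.3]
width: 0.008
grip_force: 0.0
```

Request:
send_rows([
  [1, [0.006, 0, 0], [0, 0, 0]],
  [1, [0.006, 0, 0], [0, 0, 0]],
  [1, [0.006, 0, 0], [0, 0, 0]],
  [1, [0.006, 0, 0], [0, 0, 0]],
  [1, [0.006, 0, 0], [0, 0, 0]],
  [1, [0.006, 0, 0], [0, 0, 0]],
  [1, [0.006, 0, 0], [0, 0, 0]],
  [1, [0.006, 0, 0], [0, 0, 0]],
  [1, [0.006, 0, 0], [0, 0, 0]],
  [1, [0.006, 0, 0], [0, 0, 0]],
])

```text
time: 18.85
position: [0.5147, 0.2474, 0.0463]
eef_rot: [[-0.999, 0.043, 0.001], [0.043, 0.999, 0.0], [-0.001, 0.0, -1.0]]
ft_force: [2.5, -0.1, -1.6]
width: 0.005
grip_force: 1.3
```

```bash
cat > ptr.py <<'E'
from h import *
s=robot.read_state();p=s['position'];print(s['time'],p.round(4),s['ft_force'].round(2))
th=np.radians(-2.5); ex=np.array([np.cos(th),np.sin(th),0]); ey=np.array([-np.sin(th),np.cos(th),0])
O=np.array([.533,.2465,0])+.098*ex
for n in('scene','top'):
    im,c=snap(n); row=''
    q=[proj(c,O+x/1000*ex+.052*ey+np.array([0,0,.064])) for x in range(0,96,3)]
    print(n,[(x,*im[int(round(v)),int(round(u))].tolist()) for x,(u,v) in zip(range(0,96,3),q) if 0<=v<420])
E
python3 ptr.py
```

```text
18.85 [0.5147 0.2474 0.0463] [ 2.47 -0.11 -1.63]
scene [(0, 111, 115, 119), (3, 108, 114, 117), (6, 126, 101, 105), (9, 199, 51, 51), (12, 199, 51, 51), (15, 198, 55, 56), (18, 197, 58, 57), (21, 196, 54, 51), (24, 195, 49, 52), (27, 193, 51, 51), (30, 193, 45, 52), (33, 210, 124, 69), (36, 224, 195, 86), (39, 172, 183, 83), (42, 172, 183, 83), (45, 61, 162, 76), (48, 64, 165, 76), (51, 130, 179, 131), (54, 201, 198, 194), (57, 205, 203, 199), (60, 183, 181, 177), (63, 34, 34, 38), (66, 126, 124, 122), (69, 201, 201, 195), (72, 198, 198, 194), (75, 194, 193, 187), (78, 164, 165, 161), (81, 113, 115, 119), (84, 117, 120, 123), (87, 118, 121, 124), (90, 104, 107, 110), (93, 63, 62, 63)]
top [(0, 50, 47, 44), (3, 55, 50, 48), (6, 96, 66, 67), (9, 144, 27, 22), (12, 144, 28, 21), (15, 142, 23, 18), (18, 143, 24, 18), (21, 144, 27, 22), (24, 143, 24, 19), (27, 143, 24, 19), (30, 143, 25, 19), (33, 144, 41, 16), (36, 150, 92, 8), (39, 148, 131, 0), (42, 88, 125, 18), (45, 30, 120, 34), (48, 35, 120, 39), (51, 77, 125, 78), (54, 137, 135, 131), (57, 136, 135, 130), (60, 136, 135, 131), (63, 127, 126, 121), (66, 60, 57, 53), (69, 115, 115, 110), (72, 134, 134, 129), (75, 133, 133, 128), (78, 128, 127, 123), (81, 85, 86, 87), (84, 83, 84, 85), (87, 81, 83, 82), (90, 78, 76, 71), (93, 86, 81, 75)]
```

Both cameras show the pointer at about 64–65 mm on the scale, so travel is about 6 mm; 2.5 N agrees. Another 19 mm brings it to mid-green.

Request:
send_rows([
  [1, [0.006, 0, 0], [0, 0, 0]],
  [1, [0.006, 0, 0], [0, 0, 0]],
  [1, [0.006, 0, 0], [0, 0, 0]],
  [1, [0.006, 0, 0], [0, 0, 0]],
  [1, [0.006, 0, 0], [0, 0, 0]],
  [1, [0.006, 0, 0], [0, 0, 0]],
  [1, [0.006, 0, 0], [0, 0, 0]],
  [1, [0.006, 0, 0], [0, 0, 0]],
  [1, [0.006, 0, 0], [0, 0, 0]],
  [1, [0.006, 0, 0], [0, 0, 0]],
])

```text
time: 19.78
position: [0.5088, 0.2477, 0.0463]
eef_rot: [[-0.999, 0.043, 0.001], [0.043, 0.999, 0.0], [-0.001, 0.0, -1.0]]
ft_force: [5.6, -0.6, -3.2]
width: 0.009
grip_force: 2.5
```

Request:
send_rows([
  [1, [0.006, 0, 0], [0, 0, 0]],
  [1, [0.006, 0, 0], [0, 0, 0]],
  [1, [0.006, 0, 0], [0, 0, 0]],
  [1, [0.006, 0, 0], [0, 0, 0]],
  [1, [0.006, 0, 0], [0, 0, 0]],
  [1, [0.006, 0, 0], [0, 0, 0]],
  [1, [0.006, 0, 0], [0, 0, 0]],
  [1, [0.006, 0, 0], [0, 0, 0]],
  [1, [0.006, 0, 0], [0, 0, 0]],
  [1, [0.006, 0, 0], [0, 0, 0]],
])

```text
time: 20.62
position: [0.5036, 0.2479, 0.0463]
eef_rot: [[-0.999, 0.043, 0.002], [0.043, 0.999, 0.001], [-0.002, 0.001, -1.0]]
ft_force: [6.8, 0.3, -5.6]
width: 0.004
grip_force: 3.5
```

Request:
send_rows([
  [1, [0.006, 0, 0], [0, 0, 0]],
  [1, [0.006, 0, 0], [0, 0, 0]],
  [1, [0.006, 0, 0], [0, 0, 0]],
  [1, [0.006, 0, 0], [0, 0, 0]],
  [1, [0.006, 0, 0], [0, 0, 0]],
  [1, [0.006, 0, 0], [0, 0, 0]],
  [1, [0.006, 0, 0], [0, 0, 0]],
  [1, [0.006, 0, 0], [0, 0, 0]],
  [1, [0.004, 0, 0], [0, 0, 0]],
  [1, [0.002, 0, 0], [0, 0, 0]],
])

```text
time: 21.45
position: [0.499, 0.2482, 0.0464]
eef_rot: [[-0.999, 0.043, 0.004], [0.043, 0.999, 0.001], [-0.004, 0.001, -1.0]]
ft_force: [9.4, 0.9, -6.7]
width: 0.004
grip_force: 4.4
```

```bash
python3 ptr.py
```

```text
21.45 [0.499  0.2482 0.0464] [ 9.41  0.85 -6.68]
scene [(0, 114, 116, 119), (3, 104, 112, 114), (6, 124, 97, 102), (9, 197, 52, 52), (12, 197, 52, 52), (15, 195, 52, 52), (18, 193, 50, 49), (21, 197, 56, 55), (24, 197, 51, 54), (27, 196, 55, 56), (30, 194, 49, 52), (33, 208, 123, 67), (36, 224, 193, 86), (39, 175, 187, 85), (42, 175, 187, 85), (45, 47, 123, 61), (48, 30, 33, 32), (51, 119, 131, 118), (54, 204, 204, 197), (57, 199, 197, 193), (60, 197, 196, 190), (63, 199, 199, 193), (66, 198, 198, 192), (69, 197, 195, 191), (72, 196, 194, 190), (75, 194, 194, 189), (78, 164, 163, 159), (81, 116, 116, 120), (84, 116, 120, 122), (87, 118, 120, 124), (90, 107, 109, 112), (93, 60, 60, 61)]
top [(0, 51, 46, 44), (3, 54, 50, 48), (6, 95, 66, 67), (9, 143, 26, 22), (12, 142, 24, 20), (15, 143, 27, 19), (18, 143, 27, 19), (21, 142, 26, 17), (24, 143, 26, 21), (27, 143, 26, 21), (30, 143, 27, 21), (33, 144, 40, 19), (36, 150, 91, 4), (39, 147, 131, 0), (42, 88, 125, 21), (45, 28, 119, 32), (48, 32, 96, 30), (51, 73, 70, 66), (54, 135, 134, 130), (57, 136, 135, 130), (60, 136, 135, 130), (63, 136, 135, 130), (66, 134, 134, 129), (69, 135, 134, 129), (72, 134, 133, 129), (75, 133, 132, 128), (78, 127, 127, 124), (81, 84, 84, 86), (84, 84, 85, 85), (87, 82, 82, 82), (90, 77, 75, 72), (93, 86, 81, 75)]
```

Pointer about 48.5, travel about 21.5 mm. I'll go 4 mm further to mid-green and hold.

Request:
send_rows([
  [1, [0.004, 0, 0], [0, 0, 0]],
  [1, [0.006, 0, 0], [0, 0, 0]],
  [1, [0.006, 0, 0], [0, 0, 0]],
  [1, [0.006, 0, 0], [0, 0, 0]],
  [1, [0.006, 0, 0], [0, 0, 0]],
  [1, [0.006, 0, 0], [0, 0, 0]],
  [1, [0.004, 0, 0], [0, 0, 0]],
  [1, [0.002, 0, 0], [0, 0, 0]],
  [1, [0, 0, 0], [0, 0, 0]],
  [1, [0, 0, 0], [0, 0, 0]],
])

```text
time: 22.38
position: [0.4956, 0.2483, 0.0464]
eef_rot: [[-0.999, 0.044, 0.005], [0.044, 0.999, 0.001], [-0.005, 0.001, -1.0]]
ft_force: [9.9, -0.1, -7.1]
width: 0.004
grip_force: 5.0
```

```bash
python3 ptr.py | cut -c1-900
```

```text
22.3833 [0.4956 0.2483 0.0464] [ 9.92 -0.15 -7.1 ]
scene [(0, 113, 117, 120), (3, 107, 114, 117), (6, 126, 102, 104), (9, 197, 52, 50), (12, 197, 52, 50), (15, 194, 53, 49), (18, 193, 51, 50), (21, 194, 50, 50), (24, 196, 54, 53), (27, 194, 54, 54), (30, 197, 51, 56), (33, 208, 124, 68), (36, 224, 196, 87), (39, 170, 145, 68), (42, 170, 145, 68), (45, 19, 40, 26), (48, 42, 113, 53), (51, 129, 179, 130), (54, 200, 196, 194), (57, 199, 197, 192), (60, 193, 191, 186), (63, 201, 199, 194), (66, 199, 196, 192), (69, 196, 196, 190), (72, 197, 197, 192), (75, 195, 194, 187), (78, 164, 162, 157), (81, 116, 118, 121), (84, 114, 116, 120), (87, 117, 120, 122), (90, 108, 109, 111), (93, 55, 55, 58)]
top [(0, 50, 47, 44), (3, 53, 49, 46), (6, 97, 67, 69), (9, 143, 26, 20), (12, 143, 27, 20), (15, 142, 24, 20), (18, 143, 28, 19), (21, 143, 25, 20), (24, 143, 27, 21), (27, 143, 27, 21), (30, 143, 27, 20), (33, 144, 42, 22), (36, 150, 92, 7), (39, 147, 130, 0), (42, 88, 119, 20), (45, 36, 62, 29), (48, 42, 67, 37), (51, 77, 125, 78), (54, 136, 135, 131), (57, 136, 135, 130), (60, 135, 135, 130), (63, 135, 134, 130), (66, 135, 134, 130), (69, 134, 134, 129), (72, 134, 133, 128), (75, 134, 133, 129), (78, 128, 127, 123), (81, 84, 85, 85), (84, 83, 84, 84), (87, 82, 83, 82), (90, 77, 76, 72), (93, 87, 82, 76)]
```

The pointer sits mid-green (about 45.5) at 9.9 N. Hold 1.7 s, then ease back.

Request:
send_rows([
  [1, [0, 0, 0], [0, 0, 0]],
  [1, [0, 0, 0], [0, 0, 0]],
  [1, [0, 0, 0], [0, 0, 0]],
  [1, [0, 0, 0], [0, 0, 0]],
  [1, [0, 0, 0], [0, 0, 0]],
  [1, [0, 0, 0], [0, 0, 0]],
  [1, [0, 0, 0], [0, 0, 0]],
  [1, [0, 0, 0], [0, 0, 0]],
  [1, [0, 0, 0], [0, 0, 0]],
  [1, [0, 0, 0], [0, 0, 0]],
])

```text
time: 23.32
position: [0.4956, 0.2483, 0.0464]
eef_rot: [[-0.999, 0.044, 0.005], [0.044, 0.999, 0.001], [-0.005, 0.001, -1.0]]
ft_force: [10.4, -0.4, -8.1]
width: 0.002
grip_force: 5.0
```

Request:
send_rows([
  [1, [0, 0, 0], [0, 0, 0]],
  [1, [0, 0, 0], [0, 0, 0]],
  [1, [0, 0, 0], [0, 0, 0]],
  [1, [0, 0, 0], [0, 0, 0]],
  [1, [0, 0, 0], [0, 0, 0]],
  [1, [0, 0, 0], [0, 0, 0]],
  [1, [0, 0, 0], [0, 0, 0]],
  [1, [0, 0, 0], [0, 0, 0]],
  [1, [0, 0, 0], [0, 0, 0]],
  [1, [0, 0, 0], [0, 0, 0]],
])

```text
time: 24.15
position: [0.4955, 0.2483, 0.0464]
eef_rot: [[-0.999, 0.043, 0.005], [0.043, 0.999, 0.001], [-0.005, 0.001, -1.0]]
ft_force: [9.2, -0.6, -7.0]
width: 0.002
grip_force: 5.0
```

Request:
send_rows([
  [1, [-0.002, 0, 0], [0, 0, 0]],
  [1, [-0.004, 0, 0], [0, 0, 0]],
  [1, [-0.006, 0, 0], [0, 0, 0]],
  [1, [-0.006, 0, 0], [0, 0, 0]],
  [1, [-0.006, 0, 0], [0, 0, 0]],
  [1, [-0.006, 0, 0], [0, 0, 0]],
  [1, [-0.006, 0, 0], [0, 0, 0]],
  [1, [-0.006, 0, 0], [0, 0, 0]],
  [1, [-0.006, 0, 0], [0, 0, 0]],
  [1, [-0.006, 0, 0], [0, 0, 0]],
])

```text
time: 24.98
position: [0.5001, 0.2481, 0.0463]
eef_rot: [[-0.999, 0.043, 0.003], [0.043, 0.999, 0.001], [-0.003, 0.001, -1.0]]
ft_force: [7.8, 1.7, -5.6]
width: 0.003
grip_force: 3.9
```

Request:
send_rows([
  [1, [-0.006, 0, 0], [0, 0, 0]],
  [1, [-0.006, 0, 0], [0, 0, 0]],
  [1, [-0.006, 0, 0], [0, 0, 0]],
  [1, [-0.006, 0, 0], [0, 0, 0]],
  [1, [-0.006, 0, 0], [0, 0, 0]],
  [1, [-0.006, 0, 0], [0, 0, 0]],
  [1, [-0.006, 0, 0], [0, 0, 0]],
  [1, [-0.006, 0, 0], [0, 0, 0]],
  [1, [-0.006, 0, 0], [0, 0, 0]],
  [1, [-0.006, 0, 0], [0, 0, 0]],
])

```text
time: 25.82
position: [0.5052, 0.2479, 0.0463]
eef_rot: [[-0.999, 0.043, 0.001], [0.043, 0.999, 0.0], [-0.001, 0.0, -1.0]]
ft_force: [5.5, 0.1, -3.6]
width: 0.008
grip_force: 2.9
```

Request:
send_rows([
  [1, [-0.006, 0, 0], [0, 0, 0]],
  [1, [-0.006, 0, 0], [0, 0, 0]],
  [1, [-0.006, 0, 0], [0, 0, 0]],
  [1, [-0.006, 0, 0], [0, 0, 0]],
  [1, [-0.006, 0, 0], [0, 0, 0]],
  [1, [-0.006, 0, 0], [0, 0, 0]],
  [1, [-0.006, 0, 0], [0, 0, 0]],
  [1, [-0.006, 0, 0], [0, 0, 0]],
  [1, [-0.006, 0, 0], [0, 0, 0]],
  [1, [-0.006, 0, 0], [0, 0, 0]],
])

```text
time: 26.65
position: [0.5103, 0.2476, 0.0462]
eef_rot: [[-0.999, 0.043, -0.0], [0.043, 0.999, 0.0], [0.0, 0.0, -1.0]]
ft_force: [3.7, 0.1, -1.1]
width: 0.004
grip_force: 1.8
```

Request:
send_rows([
  [1, [-0.006, 0, 0], [0, 0, 0]],
  [1, [-0.006, 0, 0], [0, 0, 0]],
  [1, [-0.006, 0, 0], [0, 0, 0]],
  [1, [-0.006, 0, 0], [0, 0, 0]],
  [1, [-0.006, 0, 0], [0, 0, 0]],
  [1, [-0.006, 0, 0], [0, 0, 0]],
  [1, [-0.006, 0, 0], [0, 0, 0]],
  [1, [-0.005, 0, 0], [0, 0, 0]],
  [1, [-0.004, 0, 0], [0, 0, 0]],
  [1, [-0.004, 0, 0], [0, 0, 0]],
])

```text
time: 27.48
position: [0.5157, 0.2473, 0.0462]
eef_rot: [[-0.999, 0.043, -0.001], [0.043, 0.999, -0.0], [0.001, -0.0, -1.0]]
ft_force: [1.6, 0.7, 0.1]
width: 0.006
grip_force: 0.8
```

Request:
send_rows([
  [1, [-0.003, 0, 0], [0, 0, 0]],
  [1, [-0.003, 0, 0], [0, 0, 0]],
  [1, [-0.003, 0, 0], [0, 0, 0]],
  [1, [-0.003, 0, 0], [0, 0, 0]],
  [1, [-0.003, 0, 0], [0, 0, 0]],
  [1, [-0.003, 0, 0], [0, 0, 0]],
  [1, [-0.003, 0, 0], [0, 0, 0]],
  [1, [-0.003, 0, 0], [0, 0, 0]],
  [1, [-0.003, 0, 0], [0, 0, 0]],
  [1, [-0.003, 0, 0], [0, 0, 0]],
])

```text
time: 28.32
position: [0.5187, 0.2471, 0.0461]
eef_rot: [[-0.999, 0.043, -0.0], [0.043, 0.999, -0.0], [0.0, -0.0, -1.0]]
ft_force: [0.3, 0.3, 0.5]
width: 0.007
grip_force: 0.2
```

Request:
send_rows([
  [1, [-0.003, 0, 0], [0, 0, 0]],
  [1, [-0.003, 0, 0], [0, 0, 0]],
  [1, [-0.003, 0, 0], [0, 0, 0]],
  [1, [-0.003, 0, 0], [0, 0, 0]],
  [1, [-0.003, 0, 0], [0, 0, 0]],
  [1, [-0.003, 0, 0], [0, 0, 0]],
  [1, [-0.003, 0, 0], [0, 0, 0]],
  [1, [-0.003, 0, 0], [0, 0, 0]],
  [1, [-0.003, 0, 0], [0, 0, 0]],
  [1, [-0.003, 0, 0], [0, 0, 0]],
])

```text
time: 29.15
position: [0.522, 0.2471, 0.0462]
eef_rot: [[-0.999, 0.043, 0.0], [0.043, 0.999, 0.0], [-0.0, 0.0, -1.0]]
ft_force: [0.4, 0.8, 0.9]
width: 0.006
grip_force: 0.0
```

```bash
python3 ptr.py | cut -c1-900
```

```text
29.15 [0.522  0.2471 0.0462] [0.41 0.76 0.88]
scene [(0, 112, 116, 120), (3, 105, 113, 118), (6, 125, 102, 106), (9, 198, 53, 52), (12, 198, 53, 52), (15, 197, 53, 54), (18, 192, 50, 50), (21, 196, 53, 51), (24, 196, 55, 57), (27, 196, 53, 53), (30, 196, 51, 54), (33, 208, 123, 65), (36, 224, 195, 87), (39, 172, 180, 80), (42, 172, 180, 80), (45, 63, 164, 77), (48, 64, 166, 76), (51, 132, 180, 131), (54, 202, 200, 194), (57, 202, 200, 194), (60, 199, 198, 193), (63, 188, 188, 184), (66, 120, 118, 116), (69, 105, 105, 102), (72, 194, 194, 188), (75, 196, 195, 188), (78, 165, 163, 159), (81, 114, 118, 119), (84, 115, 118, 123), (87, 119, 124, 125), (90, 107, 110, 111), (93, 58, 60, 60)]
top [(0, 50, 47, 44), (3, 54, 50, 48), (6, 96, 67, 67), (9, 143, 24, 19), (12, 143, 26, 18), (15, 143, 26, 19), (18, 143, 25, 18), (21, 143, 26, 20), (24, 143, 26, 19), (27, 143, 26, 19), (30, 143, 24, 18), (33, 144, 41, 18), (36, 151, 92, 5), (39, 148, 130, 0), (42, 88, 125, 18), (45, 28, 119, 32), (48, 34, 121, 40), (51, 77, 126, 79), (54, 137, 136, 132), (57, 137, 136, 131), (60, 136, 136, 131), (63, 136, 135, 130), (66, 132, 131, 127), (69, 105, 104, 99), (72, 78, 76, 73), (75, 133, 133, 127), (78, 128, 127, 123), (81, 84, 85, 86), (84, 84, 85, 85), (87, 81, 81, 82), (90, 78, 76, 72), (93, 87, 82, 76)]
```

Force is zero and the bar is free. I'll check the pointer against the initial pictures while centring the fingers.

Request:
send_rows([
  [1, [-0.01, 0, 0], [0, 0, 0]],
  [1, [-0.02, 0, 0], [0, 0, 0]],
  [1, [-0.03, 0, 0], [0, 0, 0]],
  [1, [-0.03, 0, 0], [0, 0, 0]],
  [1, [-0.01, 0, 0], [0, 0, 0]],
  [1, [0, 0, 0], [0, 0, 0]],
  [1, [0, 0, 0], [0, 0, 0]],
])

```text
time: 29.83
position: [0.532, 0.2466, 0.0461]
eef_rot: [[-0.999, 0.043, -0.0], [0.043, 0.999, -0.0], [0.0, -0.0, -1.0]]
ft_force: [0.3, -0.6, 0.0]
width: 0.008
grip_force: 0.0
```

```bash
python3 - <<'E'
from h import *
s=robot.read_state();print(s['time'],s['position'].round(4),s['ft_force'].round(2))
th=np.radians(-2.5); ex=np.array([np.cos(th),np.sin(th),0]); ey=np.array([-np.sin(th),np.cos(th),0])
O=np.array([.533,.2465,0])+.098*ex
xs=np.arange(56,76,.5)
for n in('scene','top'):
    im,c=snap(n); old=cv2.cvtColor(cv2.imread(f'pics/{n}0.png'),cv2.COLOR_BGR2RGB)
    q=np.array([proj(c,O+x/1000*ex+.052*ey+np.array([0,0,.064])) for x in xs],np.float32)
    for a in(old,im):
        g=cv2.cvtColor(a,cv2.COLOR_RGB2GRAY).astype(np.float32)
        r=cv2.remap(g,q[:,:1].copy(),q[:,1:].copy(),cv2.INTER_LINEAR).ravel(); w=np.clip(r.max()*.9-r,0,None)
        print(n,round(float((w*xs).sum()/w.sum()),2),r.min())
E
```

```text
29.8333 [0.532  0.2466 0.0461] [ 0.33 -0.61  0.03]
scene 69.01 43.722656
scene 67.86 72.612305
top 71.0 61.908203
top 70.11 77.921875
```

Pointer is back within about 1 mm of its starting place and unloaded. Withdraw straight up.

Request:
send_rows([
  [1, [-0.015, 0, -0.03], [0, 0, 0]],
  [1, [0, 0, -0.06], [0, 0, 0]],
  [1, [0, 0, -0.08], [0, 0, 0]],
  [1, [0, 0, -0.1], [0, 0, 0]],
  [1, [0, 0, -0.15], [0, 0, 0]],
  [1, [0, 0, -0.25], [0, 0, 0]],
  [1, [0, 0, -0.3], [0, 0, 0]],
  [1, [0, 0, -0.3], [0, 0, 0]],
  [1, [0, 0, -0.2], [0, 0, 0]],
  [1, [0, 0, 0], [0, 0, 0]],
])

```text
time: 30.77
position: [0.5362, 0.2479, 0.1994]
eef_rot: [[-0.999, 0.043, 0.009], [0.043, 0.999, 0.005], [-0.008, 0.005, -1.0]]
ft_force: [0.4, 0.7, 0.7]
width: 0.004
grip_force: 0.0
```

Request:
send_rows([
  [1, [0, 0, 0], [0, 0, 0]],
  [1, [0, 0, 0], [0, 0, 0]],
  [1, [0, 0, 0], [0, 0, 0]],
  [1, [0, 0, 0], [0, 0, 0]],
])

```text
time: 31.1
position: [0.5327, 0.2462, 0.192]
eef_rot: [[-0.999, 0.043, -0.002], [0.043, 0.999, -0.001], [0.002, -0.001, -1.0]]
ft_force: [-0.4, 1.2, -0.1]
width: 0.006
grip_force: 0.0
```

```bash
python3 - <<'E'
from h import *
s=robot.read_state();print(s['time'],s['position'].round(4),s['ft_force'].round(2))
im,c=snap('top')
for b in blobs(im,'red',100)[:4]: print([np.round(v,1) for v in rect(c,b,.03)])
print([np.round(v,1) for v in rect(c,blobs(im,'blue',100)[1],.024)])
print(robot.finish_job())
E
```

```text
31.1 [0.5327 0.2462 0.192 ] [-0.38  1.18 -0.13]
[array([ 608.5, -196.8]), array([71.8, 85.6]), np.float64(48.8)]
[array([375. , 111.4]), array([60.4, 63.8]), np.float64(1.4)]Traceback (most recent call last):
  File "<stdin>", line 5, in <module>
IndexError: list index out of range
```

```bash
python3 -c "
from bench import robot
print(robot.finish_job())"
```

```text
the job is handed in; nothing more can be done
None
```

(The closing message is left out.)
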